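Fetch the USB stick from behind the standing things and put them back

TASK

The red USB stick lies at the back of the wooden desk caddy, behind the glue stick, the small bottle and the rubber stamp. First stand all three upright on the green side tray, then lay the USB stick flat in the middle of the yellow note pad, and only then stand each of the three upright again on the very spot of the caddy where it stood at the start. Leave the stapler and the calculator where they are.

Things in the scene. Friction and masses are not known exactly. Their poses are not given: they have to be found in the camera images.
- usb_stick: Red USB stick lying flat, 18 x 52 x 9 mm, 14 g; origin at the centre of its underside, its length along its own y, metal plug (12 mm wide, 4 mm thick) at -y. Its red body spans own y -14 to +26 mm, 8 mm high; grip it across its 18 mm width. It starts in the trough of the caddy, lying roughly along the caddy's y.
- glue_stick: Upright glue stick with a red cap and yellow barrel, 26 mm in diameter, 97 mm tall, 38 g; one rigid piece. Origin at the centre of its underside, z up.
- small_bottle: Small closed pink bottle with a black cap, upright, 31 mm in diameter up to 46 mm high, above that a cap 17 mm in diameter up to 79 mm, 50 g; one rigid piece. Origin at the centre of its underside, z up.
- stamp: Brown wooden rubber stamp standing upright: base 27 mm (own x) by 62 mm (own y), 20 mm high, with a waisted round handle about 24 mm thick above its middle up to 77 mm, 62 g. Origin at the centre of its underside, z up.
- caddy: Fixed bamboo caddy, 146 (own x) by 230 mm (own y), floor 6 mm above the worktop. Origin: centre of underside, +x to its back. Three flush cork spots, 62 mm wide, at own x -38, y -70, 0, +70 mm: glue stick, bottle and stamp stand on them in any order, within 3 mm of centre. Behind, near x +5, lies the USB stick. Rims 6 mm wide, 14 mm above the worktop, at back and sides; none on the front 42 mm.
- side_tray: Fixed low green tray, 240 mm (own x) by 110 mm (own y), floor 6 mm above the worktop, rim 4 mm wide and 12 mm above the worktop. Empty at the start. Origin at the centre of its underside.
- note_pad: Fixed square yellow pad of sticky notes, 69 x 69 mm, its top 14 mm above the worktop. Origin at the centre of its underside.
- stapler: Dark desk stapler, 148 x 36 x 52 mm, a bystander to the left of the work. Origin at the centre of its underside, length along own x.
- calculator: Desk calculator, 112 x 70 x 19 mm, a bystander to the right of the work, on the 3 mm thick dark desk mat. Origin at the centre of its underside, length along own x.

How it is judged:
By the outcome, as a careful person would: the job done as asked, in the order asked, and still so for the second after the job is handed in, with the robot touching nothing.
It also fails if it takes over 147 s, if anything falls off the work surface, if the arm or the gripper's body presses on something with over 40 N, if the wrist force passes 120 N, or if a joint passes its speed limit or range.

ROBOT

A 6-joint arm with a two-finger parallel gripper is mounted at the origin on a cart in front of the work surface, level with it; the furniture and walls round the work are solid. World frame = base frame: x ahead of the robot, y to its left, z up, the work surface at z = 0. Lengths are in m, angles in rad, forces in N, time in s.
With the tool pointing down it reaches from about 0.425 to 0.95 m from the base axis. Payload 3.5 kg.
Tool frame: the origin (TCP) lies at the very end of the fingers, on their centre line; the grasp point (between the pads) lies ctrl.pinch_z behind it (ctrl.pinch_z is the distance from the TCP to the grasp point, in m); z points along the fingers, y is the line along which they close (so a half turn about z gives the same grasp; the last joint's range is limited). The gripper opens to 85 mm and grips with 20 to 120 N. Pads are 22 mm wide; open, the fingers measure 114 mm over their backs; the gripper's body (76 mm by 85 mm) begins 54 mm behind the grasp point. The pads swing forward as they close: fully open they stand 13 mm farther back than shut.
Start: joints at [-1.448, 0.286, 1.577, -0, 1.279, -0.15], TCP at [0.182, -0.65, 0.198] pointing down, gripper open.
Joint ranges: [-2.77, 2.77], [-0.9, 2.22], [0.21, 2.48], [-1.53, 4.67], [0.24, 2.81], [-2.84, 2.84]. Speed limits (rad/s): [2.79, 2.79, 3.14, 3.14, 3.14, 3.14].

INTERFACE

Orientations are given as a unit quaternion [x, y, z, w].
In Python, from plant import ctrl gives the robot as it stands.
- The arm moves only by the shell command python3 -m inch [FORCE], which reads ROWS from standard input. ROWS is one flat JSON list of numbers that holds 1 to 10 rows one after another, with no inner brackets; each row has 7 numbers: dx, dy, dz in shares of 0.8 m (1.0 is 0.8 m), then a rotation vector rx, ry, rz in normalised numbers (1 is 90 degrees), then the opening from 0.0 (shut) to 1.0 (fully open); each row is the pose to reach, as a shift and turn from the pose commanded when the command began, along the tool's axes at that moment; what a row does not reach only later rows make up. A row lasts 1/8 s, in which the tool goes at most 0.0625 m and 0.188 rad, less where a joint would pass 70% of its speed; a pose out of reach is approached as far as the arm can. The fingers move at their own pace and stop on an object; FORCE is the grip in N (left out, the last holds). Time passes only in rows, so rows that do not move let the fingers close. It prints the time, the measured TCP pose, the force, the opening and the grip force at its end. No shift or turn number may pass 1 either way. Input that does not fit is refused with a message, and nothing moves.
- ctrl.get_state(): the state, without advancing time (a new reading comes with each control period).
- ctrl.read_camera(name): name is "scene" or "top" or "wrist"; returns a dict with "pixels" (384x512x3 uint8, red, green, blue), "camera_matrix" (3x3 intrinsics, pixels), "xyz" and "orientation" of the camera in the world. Camera axes: x right, y down, z forward; pixel columns grow to the right and rows downward; lengths in m; the calibration is good to about 2 mm. The wrist camera is an equidistant fisheye: a pixel r from the principal point sees the ray r / f radians off the axis. A picture is of the moment at which its call begins. There is no depth.
- ctrl.sign_off(): hands the job in; it is judged then, once.
Trained networks look in the newest picture that a camera, given by its name, has taken for a name from the list of things; names that differ only in an ending like _2 or _b are one class to them, and where a whole thing is asked for, a point or a joint stands for the part that bears it (a point fixed in the world has none). Each returns a list of dicts, best first, with "conf" (0 to 1); they miss things now and then, are a little off and sometimes report something else, mostly with a low value. They report only what shows in the picture. A call takes as long as a camera call.
- ctrl.recognise(camera, thing): "position" ([x, y, z] in m, in world coordinates, good to about 4 mm: the middle of the surface that is visible of it).
- ctrl.masks_of(camera, thing): "region" (384x512 bool, what is visible of it).
- ctrl.mark_of(camera, thing): "position" ([x, y, z] in m, in world coordinates, good to about 4 mm: a listed point, or the origin of a listed thing).
The state is a dict: "time": time; "qpos": joint angles; "dq": joint speeds; "joint_efforts": joint torques, N m; "eef_pos": TCP position; "tcp_rot": TCP orientation; "contact_force": force on the tool from outside, world axes, zero at the start; "wrist_torque": the same for the moment, N m; "opening": opening from 0.0 (shut) to 1.0 (fully open); "finger_force": force on a finger pad.
Only numpy, scipy, OpenCV 4.12 (cv2) and the standard library are available. Lean on these libraries where they do the work, as an engineer would, in place of code of your own. Each camera call takes 0.05 s, during which the arm holds its last target. There are 200 camera calls.

## Working session

There is one attempt and no reset: what is moved stays moved. The work goes in short steps, Python scripts to look and compute and a shell command to move; the robot and the scene stay as the last step left them, time stands still between calls to the robot, and variables do not carry over. Pictures are saved under pics/ and viewed, at most 14 in all, crops included, and the job is handed in when it is done.

```bash
ls; mkdir -p pics; cat > h.py <<'E'
import numpy as np, cv2
from plant import ctrl
from scipy.spatial.transform import Rotation as R
def cam(n):
    return ctrl.read_camera(n)
def px2w(c,u,v,z):
    K=np.array(c["camera_matrix"]);d=np.linalg.inv(K)@[u,v,1]
    d=R.from_quat(c["orientation"]).as_matrix()@d;p=np.array(c["xyz"])
    return p+d*(z-p[2])/d[2]
def w2px(c,P):
    K=np.array(c["camera_matrix"]);q=K@(R.from_quat(c["orientation"]).as_matrix().T@(np.array(P)-c["xyz"]));return q[:2]/q[2]
def to_tool(target,rz=None):
    s=ctrl.get_state();r=R.from_quat(s["tcp_rot"])
    return r.inv().apply(np.array(target)-s["eef_pos"])
E
python3 - <<'E'
from h import *
print(ctrl.pinch_z)
s=ctrl.get_state();print(s["time"],s["eef_pos"],R.from_quat(s["tcp_rot"]).as_matrix().round(3).tolist())
T=["usb_stick","glue_stick","small_bottle","stamp","caddy","side_tray","note_pad","stapler","calculator"]
for n in ["top","scene"]:
    c=cam(n);cv2.imwrite(f"pics/{n}0.png",cv2.cvtColor(c["pixels"],cv2.COLOR_RGB2BGR));print(n,np.round(c["xyz"],3),np.round(c["camera_matrix"],1).tolist(),np.round(c["orientation"],4))
    for t in T:
        for k in ["recognise","mark_of"]:
            print(t,k,[(np.round(d["position"],3).tolist(),round(d["conf"],2)) for d in getattr(ctrl,k)(n,t)[:2]])
E
```

```text
pics
0.0187
0.0 [ 0.18178631 -0.64928969  0.19643141] [[0.963, 0.269, -0.0], [0.269, -0.963, 0.002], [0.0, -0.002, -1.0]]
top [0.193 0.005 1.682] [[436.9, 0.0, 255.0], [0.0, 436.9, 190.7], [0.0, 0.0, 1.0]] [ 0.7066 -0.7017  0.0676 -0.0605]
usb_stick recognise []
usb_stick mark_of [([0.511, 0.325, 0.004], 0.58), ([0.476, 0.369, 0.008], 0.36)]
glue_stick recognise [([0.467, 0.229, 0.103], 0.6)]
glue_stick mark_of [([0.471, 0.232, 0.009], 0.64)]
small_bottle recognise [([0.468, 0.292, 0.046], 0.46)]
small_bottle mark_of [([0.469, 0.298, 0.01], 0.64)]
stamp recognise []
stamp mark_of [([0.474, 0.37, 0.007], 0.64)]
caddy recognise [([0.52, 0.29, 0.009], 0.77)]
caddy mark_of [([0.511, 0.302, 0.001], 0.86), ([0.519, -0.29, -0.0], 0.45)]
side_tray recognise [([0.516, -0.291, 0.006], 0.6)]
side_tray mark_of [([0.516, -0.287, 0.002], 0.56), ([0.47, 0.297, 0.007], 0.56)]
note_pad recognise [([0.529, 0.017, 0.016], 0.72)]
note_pad mark_of [([0.528, 0.018, 0.001], 0.82)]
stapler recognise [([0.526, 0.483, 0.045], 0.8)]
stapler mark_of [([0.529, 0.49, 0.002], 0.89)]
calculator recognise [([0.519, 
[... 463 characters left out ...]
mall_bottle recognise [([0.465, 0.303, 0.04], 0.43)]
small_bottle mark_of [([0.475, 0.304, 0.004], 0.45)]
stamp recognise [([0.469, 0.366, 0.023], 0.52)]
stamp mark_of [([0.479, 0.368, 0.007], 0.69)]
caddy recognise [([0.518, 0.293, 0.01], 0.77)]
caddy mark_of [([0.509, 0.302, 0.002], 0.67)]
side_tray recognise [([0.453, -0.295, 0.005], 0.63)]
side_tray mark_of [([0.514, -0.292, 0.001], 0.63)]
note_pad recognise [([0.544, 0.043, 0.016], 0.57)]
note_pad mark_of [([0.532, 0.014, -0.002], 0.46)]
stapler recognise [([0.515, 0.483, 0.041], 0.84)]
stapler mark_of [([0.534, 0.494, 0.002], 0.91)]
calculator recognise [([0.475, -0.505, 0.013], 0.58)]
calculator mark_of [([0.516, -0.51, 0.003], 0.52)]
```

```bash
python3 - <<'E'
import cv2
a=cv2.imread("pics/top0.png");print(a.shape)
cv2.imwrite("pics/top0c.png",cv2.resize(a[40:150,80:280],None,fx=4,fy=4,interpolation=cv2.INTER_CUBIC))
cv2.imwrite("pics/top0f.png",a)
b=cv2.imread("pics/scene0.png")
cv2.imwrite("pics/scene0f.png",b)
E
```

```text
(384, 512, 3)
```

View pics/top0f.png

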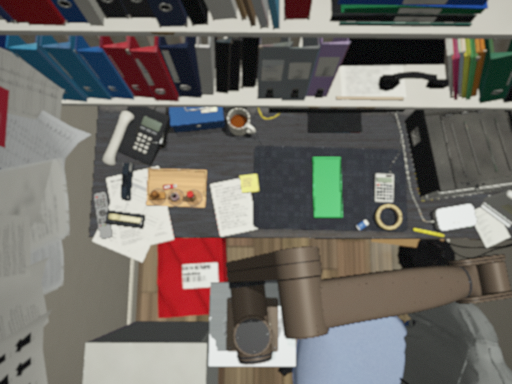

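View pics/top0c.png

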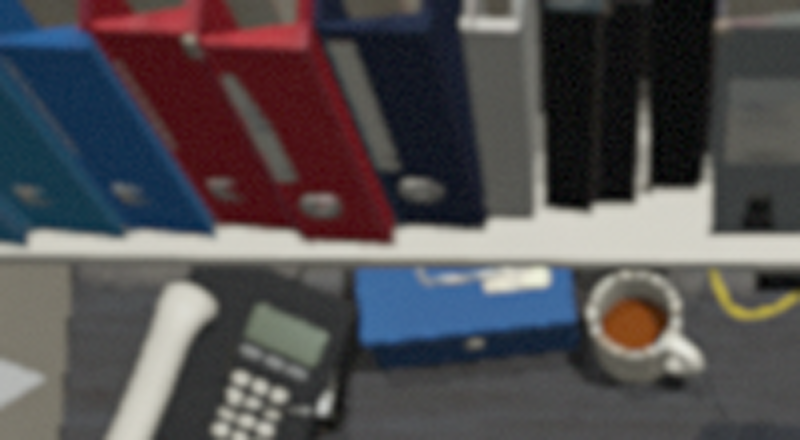

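View pics/scene0f.png

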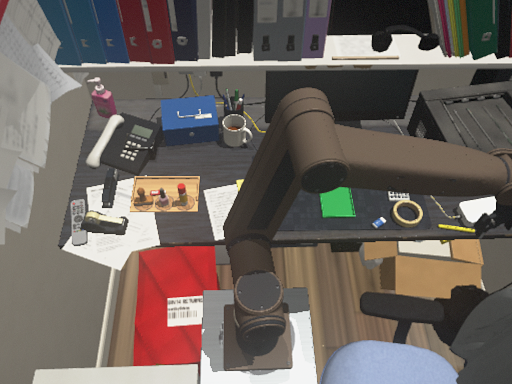

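```bash
python3 - <<'E'
from h import *
a=cv2.imread("pics/top0.png")
cv2.imwrite("pics/top0d.png",cv2.resize(a[160:216,140:265],None,fx=6,fy=6,interpolation=cv2.INTER_CUBIC))
b=cv2.imread("pics/scene0.png")
cv2.imwrite("pics/scene0d.png",cv2.resize(b[168:220,122:210],None,fx=8,fy=8,interpolation=cv2.INTER_CUBIC))
for n in ["top","scene"]:
  c=cam(n)
  for t,z in [("usb_stick",.012),("glue_stick",.08),("small_bottle",.05),("stamp",.05),("caddy",.014),("side_tray",.012),("note_pad",.014)]:
    for d in ctrl.masks_of(n,t)[:1]:
      m=d["region"].astype(np.uint8);v,u=np.nonzero(m)
      r=cv2.minAreaRect(np.c_[u,v].astype(np.float32));box=cv2.boxPoints(r)
      print(n,t,round(d["conf"],2),"n",len(u),"cen",u.mean().round(1),v.mean().round(1),"w",px2w(c,u.mean(),v.mean(),z).round(3))
      if n=="top": print([px2w(c,*p,z)[:2].round(3).tolist() for p in box])
  for P in [(.472,.23,.103),(.472,.30,.085),(.472,.37,.083),(.511,.325,.014)]: print(w2px(c,P).round(1),end=" ")
  print()
E
```

```text
top usb_stick 0.57 n 47 cen 169.8 185.9 w [0.516 0.32  0.012]
[[0.524, 0.339], [0.524, 0.3], [0.508, 0.3], [0.508, 0.338]]
top glue_stick 0.64 n 58 cen 191.2 194.5 w [0.471 0.227 0.08 ]
[[0.477, 0.246], [0.492, 0.232], [0.466, 0.205], [0.451, 0.219]]
top small_bottle 0.63 n 40 cen 175.1 196.0 w [0.47  0.291 0.05 ]
[[0.482, 0.304], [0.482, 0.281], [0.459, 0.28], [0.459, 0.303]]
top stamp 0.61 n 124 cen 157.1 195.0 w [0.473 0.36  0.05 ]
[[0.493, 0.387], [0.493, 0.331], [0.458, 0.329], [0.458, 0.386]]
top caddy 0.96 n 1843 cen 178.3 186.1 w [0.515 0.287 0.014]
[[0.441, 0.405], [0.588, 0.408], [0.582, 0.175], [0.435, 0.176]]
top side_tray 0.87 n 1668 cen 327.5 186.7 w [ 0.518 -0.294  0.012]
[[0.637, -0.238], [0.641, -0.349], [0.4, -0.349], [0.396, -0.241]]
top note_pad 0.76 n 329 cen 248.8 183.1 w [0.529 0.013 0.014]
[[0.565, 0.048], [0.566, -0.022], [0.491, -0.023], [0.49, 0.047]]
[189.4 193.2] [171.2 193.9] [152.4 193.9] [168.4 187.1] 
scene usb_stick 0.64 n 44 cen 239.2 183.4 w [0.543 0.041 0.012]
scene glue_stick 0.65 n 123 cen 182.4 193.7 w [0.454 0.227 0.08 ]
scene small_bottle 0.68 n 142 cen 163.5 197.8 w [0.46  0.294 0.05 ]
scene stamp 0.68 n 237 cen 142.4 197.9 w [0.462 0.363 0.05 ]
scene caddy 0.84 n 1836 cen 166.5 192.9 w [0.507 0.292 0.014]
scene side_tray 0.98 n 903 cen 337.3 203.1 w [ 0.45  -0.292  0.012]
scene note_pad 0.4 n 43 cen 239.3 183.3 w [0.542 0.041 0.014]
[181.2 185. ] [160.4 188.8] [139.  189.6] [156.9 192.2]
```

View pics/top0d.png

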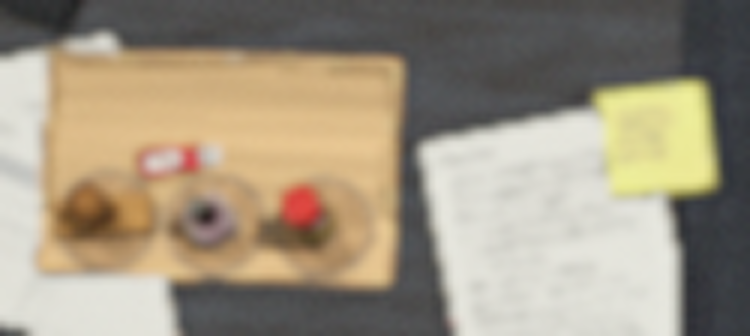

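View pics/scene0d.png

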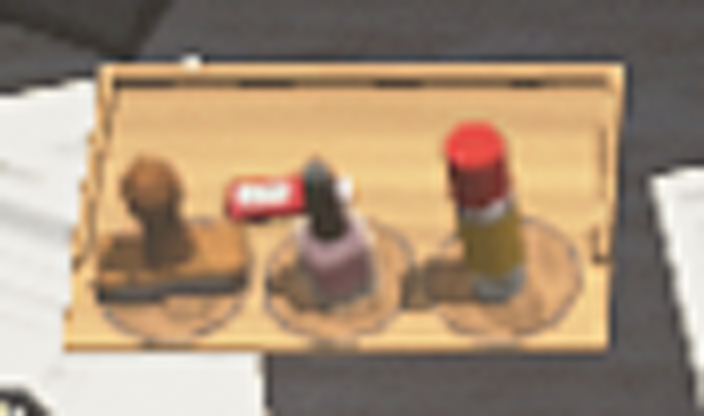

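```bash
python3 - <<'E'
from h import *
c=cam("top")
def f(n,x,y,z): print(n,px2w(c,140+(x+.5)/6-.5,160+(y+.5)/6-.5,z)[:2].round(4))
f("TL",52,52,.014);f("TR",404,57,.014);f("BR",393,286,.006);f("BL",40,270,.006)
f("stamp",88,208,.078);f("stampbase far edge",156,212,.026);f("bot",207,214,.085);f("glue",301,207,.103);f("usb",168,160,.014);f("plug",210,154,.01)
f("usbL",140,163,.013)
f("padTL",595,90,.014);f("padTR",708,80,.014);f("padBR",718,188,.014);f("padBL",612,194,.014)
f("spotL",105,218,.006);f("spotM",215,224,.006);f("spotR",325,230,.006)
c=cam("scene")
def g(n,x,y,z): print(n,px2w(c,122+(x+.5)/8-.5,168+(y+.5)/8-.5,z)[:2].round(4))
g("stamp",152,180,.075);g("bot",316,166,.085);g("glue",474,140,.103);g("spotL",175,285,.006);g("spotM",340,278,.006);g("spotR",508,275,.006)
g("FL",65,348,.0);g("FR",608,350,0);g("BR",625,66,.014);g("BL",102,66,.014);g("usb",270,196,.014);g("stL",100,260,.026);g("stR",247,245,.026)
E
```

```text
TL [0.5855 0.4067]
TR [0.5841 0.1776]
BR [0.4344 0.1816]
BL [0.4431 0.4092]
stamp [0.4714 0.3641]
stampbase far edge [0.4782 0.3322]
bot [0.4671 0.2891]
glue [0.4688 0.2288]
usb [0.5145 0.3283]
plug [0.5194 0.3021]
usbL [0.5125 0.3465]
padTL [0.5631 0.0528]
padTR [ 0.5704 -0.0208]
padBR [ 0.4989 -0.0276]
padBL [0.4944 0.0409]
spotL [0.4774 0.3689]
spotM [0.4741 0.2977]
spotR [0.4707 0.2265]
stamp [0.4759 0.3667]
bot [0.4738 0.2979]
glue [0.4718 0.2311]
spotL [0.4715 0.3686]
spotM [0.4733 0.2988]
spotR [0.4729 0.2274]
FL [0.4443 0.413 ]
FR [0.4371 0.1841]
BR [0.5792 0.1805]
BL [0.5851 0.4106]
usb [0.5117 0.3306]
stL [0.471  0.3965]
stR [0.4772 0.3355]
```

Careful with the scale: shifts go in shares of 0.8 m and turns go in shares of 90 degrees. That gives: 0.405 m / 0.8 = 0.5063, -0.261 m / 0.8 = -0.3263, -1.2985 rad / 1.5708 = -0.8267.

```bash
echo '[0.5063, -0.3263, -0.075, 0, 0, -0.8267, 0.6, 0.5063, -0.3263, -0.075, 0, 0, -0.8267, 0.6, 0.5063, -0.3263, -0.075, 0, 0, -0.8267, 0.6, 0.5063, -0.3263, -0.075, 0, 0, -0.8267, 0.6, 0.5063, -0.3263, -0.075, 0, 0, -0.8267, 0.6, 0.5063, -0.3263, -0.075, 0, 0, -0.8267, 0.6, 0.5063, -0.3263, -0.075, 0, 0, -0.8267, 0.6, 0.5063, -0.3263, -0.075, 0, 0, -0.8267, 0.6, 0.5063, -0.3263, -0.075, 0, 0, -0.8267, 0.6, 0.5063, -0.3263, -0.075, 0, 0, -0.8267, 0.6]' | python3 -m inch; python3 -c "
from h import *
s=ctrl.get_state();print(s['eef_pos'],R.from_quat(s['tcp_rot']).as_matrix().round(3).tolist(),s['qpos'])"
```

```text
time: 4.05
eef_pos: [0.5014, -0.2897, 0.2577]
tcp_rot: [0.707, 0.707, -0.0, -0.0]
contact_force: [-0.1, 0.6, 0.7]
opening: 0.601
finger_force: 0.0
[ 0.50135371 -0.28970225  0.25770166] [[-0.001, 1.0, -0.0], [1.0, 0.001, -0.0], [-0.0, -0.0, -1.0]] [-6.98847276e-01  3.47640003e-02  1.75150738e+00 -5.53080512e-04
  1.35549613e+00 -6.99600750e-01]
```

In the tool's units: 0.519 m / 0.8 = 0.6488, -0.03 m / 0.8 = -0.0375.

```bash
echo '[0.6488, -0.0375, 0, 0, 0, 0, 0.6, 0.6488, -0.0375, 0, 0, 0, 0, 0.6, 0.6488, -0.0375, 0, 0, 0, 0, 0.6, 0.6488, -0.0375, 0, 0, 0, 0, 0.6, 0.6488, -0.0375, 0, 0, 0, 0, 0.6, 0.6488, -0.0375, 0, 0, 0, 0, 0.6, 0.6488, -0.0375, 0, 0, 0, 0, 0.6, 0.6488, -0.0375, 0, 0, 0, 0, 0.6, 0.6488, -0.0375, 0, 0, 0, 0, 0.6, 0.6488, -0.0375, 0, 0, 0, 0, 0.6]' | python3 -m inch | sed -n 1,2p; cat >> h.py <<'E'
def fpx2w(c,u,v,z):
    K=np.array(c["camera_matrix"]);a=np.array([(u-K[0,2])/K[0,0],(v-K[1,2])/K[1,1]]);t=np.hypot(*a)
    d=np.r_[np.sin(t)*a/t,np.cos(t)];d=R.from_quat(c["orientation"]).as_matrix()@d;p=np.array(c["xyz"])
    return p+d*(z-p[2])/d[2]
E
python3 - <<'E'
from h import *
c=cam("wrist");cv2.imwrite("pics/w1.png",cv2.cvtColor(c["pixels"],cv2.COLOR_RGB2BGR));print(c["xyz"],c["camera_matrix"])
for t,z in [("usb_stick",.012),("glue_stick",.08),("small_bottle",.05),("stamp",.05)]:
    for k in ["recognise","mark_of"]:
        print(t,k,[(np.round(d["position"],3).tolist(),round(d["conf"],2)) for d in getattr(ctrl,k)("wrist",t)[:2]])
E
```

```text
time: 5.3
eef_pos: [0.4713, 0.2292, 0.2574]
[0.4712188  0.30624367 0.43469638] [[297.31863964   0.         254.98354948]
 [  0.         297.31863964 192.8593347 ]
 [  0.           0.           1.        ]]
usb_stick recognise [([0.514, 0.328, 0.011], 0.67)]
usb_stick mark_of [([0.516, 0.328, 0.006], 0.91)]
glue_stick recognise [([0.469, 0.238, 0.102], 0.63)]
glue_stick mark_of [([0.469, 0.23, 0.007], 0.63)]
small_bottle recognise [([0.472, 0.3, 0.042], 0.67)]
small_bottle mark_of [([0.474, 0.301, 0.006], 0.69)]
stamp recognise [([0.474, 0.363, 0.026], 0.98)]
stamp mark_of [([0.472, 0.371, 0.007], 0.88), ([0.526, 0.015, 0.001], 0.23)]
```

View pics/w1.png

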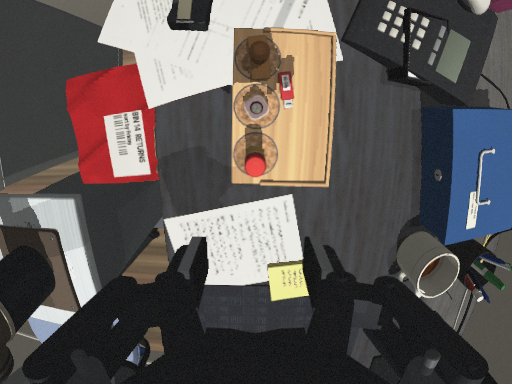

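```bash
python3 - <<'E'
from h import *
c=cam("wrist")
for n,u,v,z in [("glue",255.3,165,.1),("bot",256.5,106,.085),("stamp",259.7,50,.077),("spots",259,57,.006),("",258,104,.006),("",256,154,.006),("FL",233,29,.006),("FR",232,183,.006),("BL",336,33,.014),("BR",328,186,.014)]: print(n,fpx2w(c,u,v,z).round(4)[:2])
for t,z in [("usb_stick",.013),("note_pad",.014)]:
  d=ctrl.masks_of("wrist",t)[0];v,u=np.nonzero(d["region"]);W=np.array([fpx2w(c,a,b,z)[:2] for a,b in zip(u,v)])
  m=W.mean(0);e=np.linalg.svd(W-m,full_matrices=False)[2][0];print(t,len(u),d["conf"],m.round(4),e.round(3),np.ptp((W-m)@e).round(4),cv2.minAreaRect((W*1000).astype(np.float32)))
E
```

```text
glue [0.4715 0.2346]
bot [0.4729 0.302 ]
stamp [0.4767 0.3701]
spots [0.4768 0.3724]
 [0.4754 0.304 ]
 [0.4725 0.2311]
FL [0.44  0.415]
FR [0.4366 0.1871]
BL [0.5864 0.4122]
BR [0.5809 0.1849]
usb_stick 427 0.59 [0.5139 0.3269] [ 0.135 -0.991] 0.0512 ((513.9635009765625, 325.6775817871094), (19.48391342163086, 51.314823150634766), 6.745617866516113)
note_pad 1301 0.75 [0.5238 0.0207] [ 0.301 -0.954] 0.0843 ((525.7238159179688, 20.485395431518555), (64.03587341308594, 77.39984893798828), 8.152373313903809)
```

In the tool's units: 0.206 m / 0.8 = 0.2575, 0.003 m / 0.8 = 0.0038.

```bash
echo '[0.0038, 0, 0.075, 0, 0, 0, 0.6, 0.0038, 0, 0.15, 0, 0, 0, 0.6, 0.0038, 0, 0.2125, 0, 0, 0, 0.6, 0.0038, 0, 0.2575, 0, 0, 0, 0.6, 0.0038, 0, 0.2575, 0, 0, 0, 0.6, 0.0038, 0, 0.2575, 0, 0, 0, 0.6]' | python3 -m inch | sed -n '1,2p;4p'; echo '[0, 0, 0, 0, 0, 0, 0.1, 0, 0, 0, 0, 0, 0, 0.1, 0, 0, 0, 0, 0, 0, 0.1, 0, 0, 0, 0, 0, 0, 0.1, 0, 0, 0, 0, 0, 0, 0.1, 0, 0, 0, 0, 0, 0, 0.1]' | python3 -m inch 25
```

```text
time: 6.65
eef_pos: [0.4727, 0.2329, 0.0535]
contact_force: [0.2, 1.2, 0.4]
time: 7.4
eef_pos: [0.473, 0.233, 0.0541]
tcp_rot: [0.707, 0.707, 0.002, 0.001]
contact_force: [-1.7, 0.3, 5.4]
opening: 0.285
finger_force: 24.6
```

In the tool's units: -0.4 m / 0.8 = -0.5, -0.028 m / 0.8 = -0.035.

```bash
echo '[0, 0, -0.0625, 0, 0, 0, 0.1, 0, 0, -0.1375, 0, 0, 0, 0.1, -0.05, 0, -0.1625, 0, 0, 0, 0.1, -0.125, -0.0063, -0.1625, 0, 0, 0, 0.1, -0.2, -0.0125, -0.1625, 0, 0, 0, 0.1, -0.275, -0.0188, -0.1625, 0, 0, 0, 0.1, -0.35, -0.025, -0.1625, 0, 0, 0, 0.1, -0.425, -0.0313, -0.1625, 0, 0, 0, 0.1, -0.5, -0.035, -0.1625, 0, 0, 0, 0.1]' | python3 -m inch | sed -n '1,2p;5,6p'; echo '[-0.075, 0, 0, 0, 0, 0, 0.1, -0.125, 0, 0, 0, 0, 0, 0.1, -0.1563, 0, 0, 0, 0, 0, 0.1, -0.1563, 0, 0.05, 0, 0, 0, 0.1, -0.1563, 0, 0.1125, 0, 0, 0, 0.1, -0.1563, 0, 0.15, 0, 0, 0, 0.1, -0.1563, 0, 0.1613, 0, 0, 0, 0.1, -0.1563, 0, 0.1613, 0, 0, 0, 0.1, -0.1563, 0, 0.1613, 0, 0, 0, 0.1]' | python3 -m inch; python3 -c "
from h import *
c=cam('wrist');cv2.imwrite('pics/w2.png',cv2.cvtColor(c['pixels'],cv2.COLOR_RGB2BGR))"
```

```text
time: 8.52
eef_pos: [0.443, -0.1694, 0.1822]
opening: 0.282
finger_force: 25.0
time: 9.65
eef_pos: [0.4443, -0.2927, 0.0539]
tcp_rot: [0.707, 0.708, 0.0, 0.001]
contact_force: [-0.2, 0.3, 2.2]
opening: 0.286
finger_force: 26.3
```

View pics/w2.png

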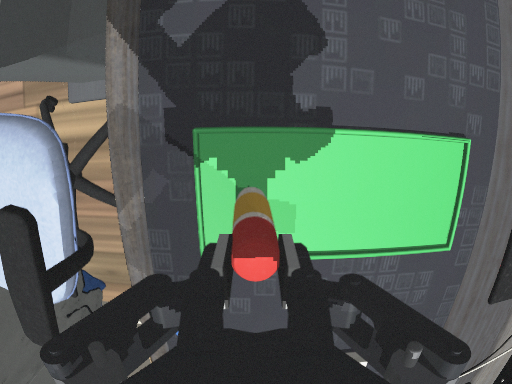

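In the tool's units: 0.26 m / 0.8 = 0.325, 0.2 m / 0.8 = 0.25.

```bash
echo '[0, 0, 0, 0, 0, 0, 0.5, 0, 0, 0, 0, 0, 0, 0.5, 0, 0, 0, 0, 0, 0, 0.5, 0, 0, -0.025, 0, 0, 0, 0.5, 0, 0, -0.0875, 0, 0, 0, 0.5, 0.025, 0, -0.15, 0, 0, 0, 0.6, 0.1, 0.0038, -0.15, 0, 0, 0, 0.6, 0.175, 0.0075, -0.15, 0, 0, 0, 0.6, 0.25, 0.0113, -0.15, 0, 0, 0, 0.6, 0.325, 0.015, -0.15, 0, 0, 0, 0.6]' | python3 -m inch | sed -n '1,2p;4,6p'; echo '[0.075, 0.0038, 0, 0, 0, 0, 0.6, 0.15, 0.0075, 0, 0, 0, 0, 0.6, 0.225, 0.0113, 0, 0, 0, 0, 0.6, 0.3, 0.015, 0, 0, 0, 0, 0.6, 0.375, 0.0188, 0, 0, 0, 0, 0.6, 0.4163, 0.0213, 0, 0, 0, 0, 0.6, 0.4163, 0.0213, 0, 0, 0, 0, 0.6, 0.4163, 0.0213, 0, 0, 0, 0, 0.6]' | python3 -m inch | sed -n '1,2p;4,6p'
```

```text
time: 10.95
eef_pos: [0.4552, -0.0308, 0.1729]
contact_force: [0.6, 0.2, -0.8]
opening: 0.603
finger_force: 0.0
time: 11.95
eef_pos: [0.472, 0.2999, 0.1724]
contact_force: [-0.7, -0.5, 0.4]
opening: 0.601
finger_force: 0.0
```

In the tool's units: 0.119 m / 0.8 = 0.1488, 0.1 m / 0.8 = 0.125.

```bash
echo '[0.0013, 0.0013, 0.0625, 0, 0, 0, 0.6, 0.0013, 0.0013, 0.125, 0, 0, 0, 0.6, 0.0013, 0.0013, 0.1488, 0, 0, 0, 0.6, 0.0013, 0.0013, 0.1488, 0, 0, 0, 0.4, 0.0013, 0.0013, 0.1488, 0, 0, 0, 0.0, 0.0013, 0.0013, 0.1488, 0, 0, 0, 0.0, 0.0013, 0.0013, 0.1488, 0, 0, 0, 0.0, 0.0013, 0.0013, 0.1488, 0, 0, 0, 0.0, 0.0013, 0.0013, 0.1488, 0, 0, 0, 0.0, 0.0013, 0.0013, 0.1488, 0, 0, 0, 0.0]' | python3 -m inch 25; python3 -c "
from h import *
c=cam('wrist');cv2.imwrite('pics/w3.png',cv2.cvtColor(c['pixels'],cv2.COLOR_RGB2BGR))"
```

```text
time: 13.2
eef_pos: [0.4732, 0.3014, 0.0538]
tcp_rot: [0.707, 0.707, -0.0, -0.0]
contact_force: [-0.0, 0.3, -0.7]
opening: 0.001
finger_force: 0.0
```

View pics/w3.png

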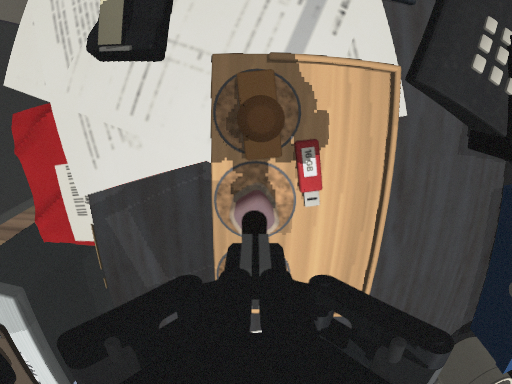

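```bash
python3 - <<'E'
from h import *
c=cam("wrist");print(c["xyz"])
for n,u,v,z in [("pink top edge",254,192,.006),("pink front",254,192,.052),("spot top",255,162,.006),("spot bottom",255,239,.006),("spotL",216,200,.006),("spotR",296,200,.006),("black top",254,212,.085),("black top",254,212,.06),("tip",254,228,.054),("stampspot t",257,70,.006),("b",257,154,.006)]: print(n,fpx2w(c,u,v,z).round(4)[:2])
for n in ["wrist","top","scene"]:
  c=cam(n)
  for k in ["recognise","mark_of"]: print(n,k,[(np.round(d["position"],3).tolist(),round(d["conf"],2)) for d in getattr(ctrl,k)(n,"small_bottle")[:2]])
a=cv2.imread("pics/w3.png")[150:260,190:320];b=c["pixels"][165:215,122:212,::-1]
o=np.vstack([cv2.resize(a,(640,540),interpolation=3)[:300],cv2.resize(b,(640,300),interpolation=3)]);cv2.imwrite("pics/m4.png",o)
E
```

```text
[0.47304235 0.37838026 0.23111058]
pink top edge [0.4721 0.3088]
pink front [0.4723 0.323 ]
spot top [0.4729 0.333 ]
spot bottom [0.4729 0.2674]
spotL [0.4415 0.302 ]
spotR [0.5059 0.3021]
black top [0.4724 0.3222]
black top [0.4723 0.3126]
tip [0.4723 0.2991]
stampspot t [0.4743 0.4034]
b [0.4744 0.3393]
wrist recognise [([0.472, 0.307, 0.041], 0.79)]
wrist mark_of [([0.472, 0.301, 0.005], 0.8)]
top recognise []
top mark_of []
scene recognise []
scene mark_of []
```

View pics/m4.png

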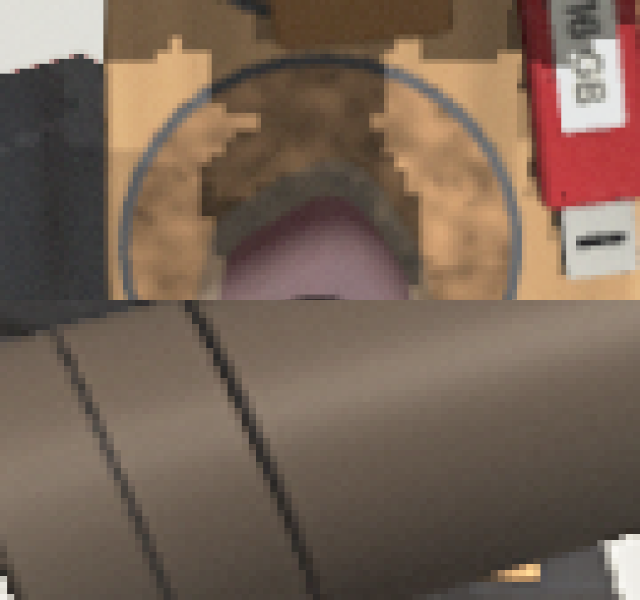

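In the tool's units: -0.14 m / 0.8 = -0.175, -0.1 m / 0.8 = -0.125.

```bash
echo '[0, 0, 0, 0, 0, 0, 0.3, 0, 0, 0, 0, 0, 0, 0.6, 0, 0, 0, 0, 0, 0, 0.6, 0, 0, 0, 0, 0, 0, 0.6, 0, 0, -0.05, 0, 0, 0, 0.6, 0, 0, -0.125, 0, 0, 0, 0.6, 0, 0, -0.175, 0, 0, 0, 0.6, 0, 0, -0.175, 0, 0, 0, 0.6]' | python3 -m inch; python3 - <<'E'
from h import *
c=cam("wrist");cv2.imwrite("pics/w5.png",c["pixels"][:,:,::-1][40:300,130:430].repeat(2,0).repeat(2,1))
for k in ["recognise","mark_of"]: print(k,[(np.round(d["position"],3).tolist(),round(d["conf"],2)) for d in getattr(ctrl,k)("wrist","small_bottle")[:2]])
E
```

```text
time: 14.75
eef_pos: [0.4758, 0.3025, 0.1989]
tcp_rot: [0.707, 0.707, 0.004, 0.002]
contact_force: [-0.2, 0.2, 0.0]
opening: 0.603
finger_force: 0.0
recognise [([0.471, 0.306, 0.044], 0.95)]
mark_of [([0.472, 0.304, 0.007], 0.69)]
```

View pics/w5.png

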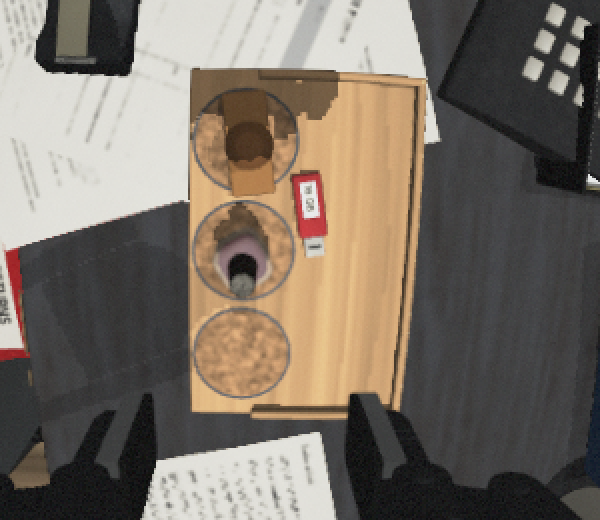

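```bash
python3 - <<'E'
from h import *
c=cam("wrist");print(c["xyz"])
for n,u,v,z in [("tip",130+243/2,40+290/2,.085),("tipcentre",130+243/2,40+285/2,.083),("spot",130+243/2,40+250/2,.006),("body shoulder",130+242/2,40+258/2,.045),("spot t",130+243/2,40+201/2,.006),("spot b",130+243/2,40+299/2,.006),("stamp",130+248/2,40+143/2,.078)]: print(n,fpx2w(c,u,v,z).round(4)[:2])
m=ctrl.masks_of("wrist","small_bottle")[0]["region"];v,u=np.nonzero(m);print(u.min(),u.max(),v.min(),v.max(),len(u))
for r in range(v.min(),v.max()+1,3): print(r,u[v==r].min(),u[v==r].max(),end="; ")
K=np.array(c["camera_matrix"]);Rm=R.from_quat(c["orientation"]).as_matrix()
for P in [(.4735,.3005,.085),(.4735,.3005,.052),(.4735,.316,.006),(.4735,.285,.052)]:
    q=Rm.T@(np.array(P)-c["xyz"]);t=np.arctan2(np.hypot(q[0],q[1]),q[2]);print((K[:2,2]+297.3*t*q[:2]/np.hypot(q[0],q[1])).round(1))
E
```

```text
[0.47262647 0.37816732 0.36960954]
tip [0.4683 0.2972]
tipcentre [0.4683 0.2992]
spot [0.4672 0.3007]
body shoulder [0.4672 0.3044]
spot t [0.4672 0.3316]
spot b [0.4671 0.2687]
stamp [0.4707 0.3694]
240 270 153 187 739
153 255 258; 156 250 262; 159 245 264; 162 242 266; 165 241 268; 168 241 269; 171 241 269; 174 242 269; 177 243 268; 180 244 264; 183 247 261; 186 251 259; [256.7 181.8]
[256.7 173.9]
[256.6 152.9]
[256.6 187.4]
```

```bash
python3 - <<'E'
from h import *
c=cam("wrist");s=ctrl.get_state();print(s["eef_pos"],s["tcp_rot"],c["xyz"])
cv2.imwrite("pics/w6.png",c["pixels"][:,:,::-1][115:200,200:310].repeat(6,0).repeat(6,1))
for k in ["recognise","mark_of"]: print(k,[(np.round(d["position"],3).tolist(),round(d["conf"],2)) for d in getattr(ctrl,k)("wrist","small_bottle")[:2]])
E
```

```text
[0.47223137 0.30096899 0.19162365] [ 0.70695684  0.70725401 -0.0017876  -0.00077066] [0.47256618 0.37812637 0.36873439]
recognise [([0.47, 0.307, 0.043], 0.73)]
mark_of [([0.47, 0.302, 0.006], 0.81), ([0.512, 0.3, -0.002], 0.45)]
```

View pics/w6.png

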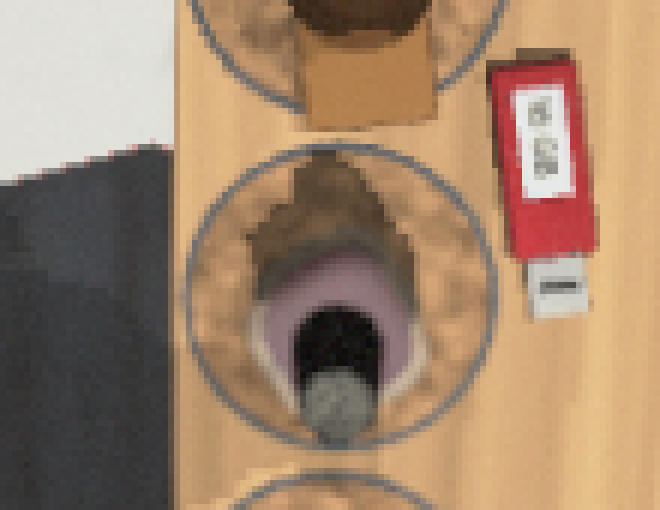

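In the tool's units: 0.175 m / 0.8 = 0.2188, 0.165 m / 0.8 = 0.2063.

```bash
echo '[0, 0, 0.075, 0, 0, 0, 0.52, 0, 0, 0.15, 0, 0, 0, 0.52, 0, 0, 0.1875, 0, 0, 0, 0.52, 0, 0, 0.2063, 0, 0, 0, 0.52, 0, 0, 0.2188, 0, 0, 0, 0.52, 0, 0, 0.2188, 0, 0, 0, 0.52]' | python3 -m inch|sed -n '1,2p;4,6p'; echo '[0, 0, 0, 0, 0, 0, 0.2, 0, 0, 0, 0, 0, 0, 0.2, 0, 0, 0, 0, 0, 0, 0.2, 0, 0, 0, 0, 0, 0, 0.2, 0, 0, 0, 0, 0, 0, 0.2]' | python3 -m inch 25
```

```text
time: 15.9
eef_pos: [0.4737, 0.3016, 0.0192]
contact_force: [-0.0, -0.7, 0.6]
opening: 0.52
finger_force: 0.0
time: 16.52
eef_pos: [0.4736, 0.3015, 0.0191]
tcp_rot: [0.707, 0.707, 0.0, 0.0]
contact_force: [0.9, -0.1, 0.9]
opening: 0.2
finger_force: 0.5
```

```bash
echo '[0, 0, 0, 0, 0, 0, 0.12, 0, 0, 0, 0, 0, 0, 0.12, 0, 0, 0, 0, 0, 0, 0.12]' | python3 -m inch 25; python3 - <<'E'
from h import *
c=cam("wrist");print(c["xyz"],ctrl.get_state()["finger_force"])
cv2.imwrite("pics/w7.png",c["pixels"][:,:,::-1][140:300,170:340].repeat(4,0)[:600].repeat(4,1))
E
```

```text
time: 16.9
eef_pos: [0.4736, 0.3016, 0.0192]
tcp_rot: [0.707, 0.707, 0.0, 0.0]
contact_force: [1.3, 0.3, 2.2]
opening: 0.187
finger_force: 24.5
[0.47331616 0.37845261 0.196541  ] 24.5029878616333
```

View pics/w7.png

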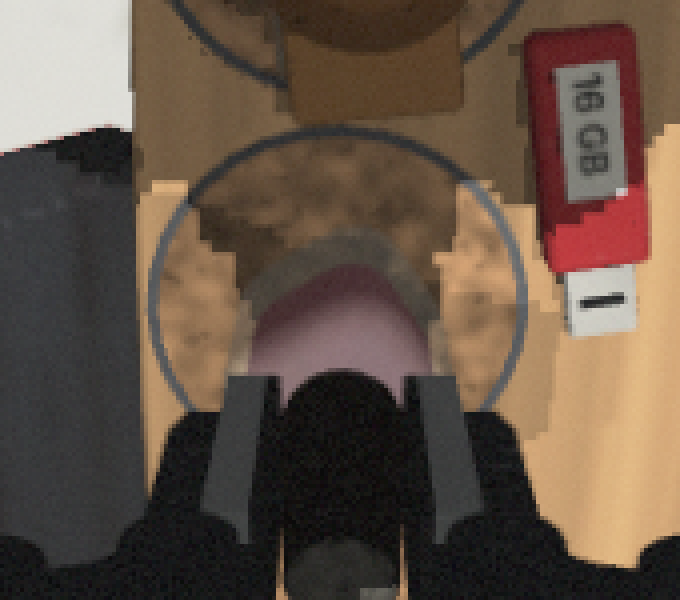

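Careful with the scale: shifts go in shares of 0.8 m and turns go in shares of 90 degrees. That gives: -0.46 m / 0.8 = -0.575, -0.13 m / 0.8 = -0.1625.

```bash
echo '[0, 0, -0.0625, 0, 0, 0, 0.1, 0, 0, -0.1375, 0, 0, 0, 0.1, -0.05, 0.0038, -0.1625, 0, 0, 0, 0.1, -0.125, 0.01, -0.1625, 0, 0, 0, 0.1, -0.2, 0.0163, -0.1625, 0, 0, 0, 0.1, -0.275, 0.0225, -0.1625, 0, 0, 0, 0.1, -0.35, 0.0288, -0.1625, 0, 0, 0, 0.1, -0.425, 0.035, -0.1625, 0, 0, 0, 0.1, -0.5, 0.0413, -0.1625, 0, 0, 0, 0.1, -0.575, 0.0475, -0.1625, 0, 0, 0, 0.1]' | python3 -m inch | sed -n '1,2p;5,6p'; echo '[-0.075, 0.005, 0, 0, 0, 0, 0.1, -0.1375, 0.01, 0, 0, 0, 0, 0.1, -0.1669, 0.01, 0, 0, 0, 0, 0.1, -0.1669, 0.01, 0.05, 0, 0, 0, 0.1, -0.1669, 0.01, 0.1125, 0, 0, 0, 0.1, -0.1669, 0.01, 0.15, 0, 0, 0, 0.1, -0.1669, 0.01, 0.1613, 0, 0, 0, 0.1, -0.1669, 0.01, 0.1613, 0, 0, 0, 0.1, -0.1669, 0.01, 0.1613, 0, 0, 0, 0.1]' | python3 -m inch; python3 -c "
from h import *
c=cam('wrist');cv2.imwrite('pics/w8.png',cv2.cvtColor(c['pixels'],cv2.COLOR_RGB2BGR))"
```

```text
time: 18.2
eef_pos: [0.5107, -0.1601, 0.148]
opening: 0.189
finger_force: 24.5
time: 19.32
eef_pos: [0.52, -0.2918, 0.0205]
tcp_rot: [0.707, 0.707, 0.0, 0.0]
contact_force: [-0.1, 0.3, 0.1]
opening: 0.192
finger_force: 25.1
```

View pics/w8.png

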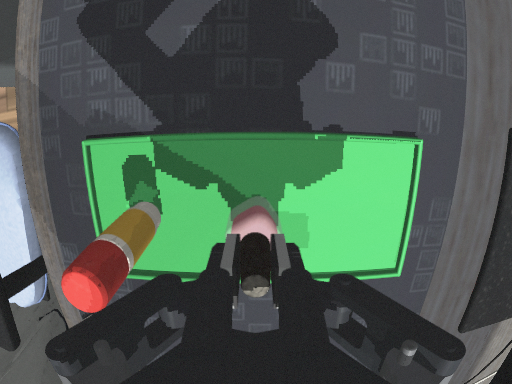

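In the tool's units: 0.26 m / 0.8 = 0.325, -0.015 m / 0.8 = -0.0188.

```bash
echo '[0, 0, 0, 0, 0, 0, 0.5, 0, 0, 0, 0, 0, 0, 0.5, 0, 0, 0, 0, 0, 0, 0.5, 0, 0, -0.0375, 0, 0, 0, 0.5, 0, 0, -0.1125, 0, 0, 0, 0.5, 0.025, 0, -0.1625, 0, 0, 0, 0.6, 0.1, -0.0063, -0.1625, 0, 0, 0, 0.6, 0.175, -0.0125, -0.1625, 0, 0, 0, 0.6, 0.25, -0.0188, -0.1625, 0, 0, 0, 0.6, 0.325, -0.025, -0.1625, 0, 0, 0, 0.6]' | python3 -m inch | sed -n '1,2p;4,6p'; echo '[0.075, -0.0063, 0, 0, 0, 0, 0.6, 0.15, -0.0125, 0, 0, 0, 0, 0.6, 0.225, -0.0188, 0, 0, 0, 0, 0.6, 0.3, -0.025, 0, 0, 0, 0, 0.6, 0.375, -0.0313, 0, 0, 0, 0, 0.6, 0.45, -0.0313, 0, 0, 0, 0, 0.6, 0.5013, -0.0313, 0, 0, 0, 0, 0.6, 0.5013, -0.0313, 0, 0, 0, 0, 0.6, 0.5013, -0.0313, 0, 0, 0, 0, 0.6, 0.5013, -0.0313, 0, 0, 0, 0, 0.6]' | python3 -m inch | sed -n '1,2p;4,6p'
python3 - <<'E'
from h import *
c=cam("wrist");print(c["xyz"])
for k in ["recognise","mark_of"]: print(k,[(np.round(d["position"],3).tolist(),round(d["conf"],2)) for d in getattr(ctrl,k)("wrist","stamp")[:2]])
c=cam("top")
for t in ["glue_stick","small_bottle"]:
  for k in ["recognise","mark_of"]: print(t,k,[(np.round(d["position"],3).tolist(),round(d["conf"],2)) for d in getattr(ctrl,k)("top",t)[:1]])
E
```

```text
time: 20.62
eef_pos: [0.4991, -0.0303, 0.1501]
contact_force: [0.6, -0.5, -0.6]
opening: 0.598
finger_force: 0.0
time: 21.88
eef_pos: [0.4744, 0.3677, 0.1498]
contact_force: [0.0, -0.2, 0.5]
opening: 0.602
finger_force: 0.0
[0.47437968 0.44470988 0.32708621]
recognise [([0.473, 0.377, 0.036], 0.83)]
mark_of [([0.47, 0.37, 0.009], 0.64)]
glue_stick recognise []
glue_stick mark_of [([0.511, 0.328, 0.004], 0.52)]
small_bottle recognise []
small_bottle mark_of [([0.518, -0.294, 0.006], 0.59)]
```

In the tool's units: 0.135 m / 0.8 = 0.1688, 0.125 m / 0.8 = 0.1563.

```bash
echo '[0.0013, 0.0013, 0.0625, 0, 0, 0, 0.6, 0.0013, 0.0013, 0.125, 0, 0, 0, 0.6, 0.0013, 0.0013, 0.1563, 0, 0, 0, 0.6, 0.0013, 0.0013, 0.1688, 0, 0, 0, 0.6, 0.0013, 0.0013, 0.1688, 0, 0, 0, 0.6]' | python3 -m inch|sed -n '1,2p;4,6p'; echo '[0, 0, 0, 0, 0, 0, 0.05, 0, 0, 0, 0, 0, 0, 0.05, 0, 0, 0, 0, 0, 0, 0.05, 0, 0, 0, 0, 0, 0, 0.05, 0, 0, 0, 0, 0, 0, 0.05, 0, 0, 0, 0, 0, 0, 0.05]' | python3 -m inch 30
```

```text
time: 22.9
eef_pos: [0.4754, 0.37, 0.0148]
contact_force: [0.7, 0.7, -0.4]
opening: 0.6
finger_force: 0.0
time: 23.65
eef_pos: [0.4764, 0.3707, 0.0168]
tcp_rot: [0.707, 0.707, 0.001, 0.0]
contact_force: [-2.1, -0.2, 6.0]
opening: 0.274
finger_force: 29.9
```

In the tool's units: -0.45 m / 0.8 = -0.5625, -0.13 m / 0.8 = -0.1625.

```bash
echo '[0, 0, -0.05, 0, 0, 0, 0.05, 0, 0, -0.125, 0, 0, 0, 0.05, -0.0375, 0.0063, -0.1625, 0, 0, 0, 0.05, -0.1125, 0.02, -0.1625, 0, 0, 0, 0.05, -0.1875, 0.0338, -0.1625, 0, 0, 0, 0.05, -0.2625, 0.0475, -0.1625, 0, 0, 0, 0.05, -0.3375, 0.0613, -0.1625, 0, 0, 0, 0.05, -0.4125, 0.075, -0.1625, 0, 0, 0, 0.05, -0.4875, 0.0888, -0.1625, 0, 0, 0, 0.05, -0.5625, 0.1025, -0.1625, 0, 0, 0, 0.05]' | python3 -m inch | sed -n '1,2p;5,6p'; echo '[-0.075, 0.0138, 0, 0, 0, 0, 0.05, -0.15, 0.0275, 0, 0, 0, 0, 0.05, -0.225, 0.0413, 0, 0, 0, 0, 0.05, -0.265, 0.0475, 0, 0, 0, 0, 0.05, -0.265, 0.0475, 0.0375, 0, 0, 0, 0.05, -0.265, 0.0475, 0.1, 0, 0, 0, 0.05, -0.265, 0.0475, 0.1438, 0, 0, 0, 0.05, -0.265, 0.0475, 0.1613, 0, 0, 0, 0.05, -0.265, 0.0475, 0.1613, 0, 0, 0, 0.05, -0.265, 0.0475, 0.1613, 0, 0, 0, 0.05]' | python3 -m inch
```

```text
time: 24.9
eef_pos: [0.5573, -0.082, 0.1448]
opening: 0.273
finger_force: 29.7
time: 26.15
eef_pos: [0.596, -0.2922, 0.0165]
tcp_rot: [0.707, 0.707, 0.0, 0.001]
contact_force: [-0.6, -0.1, -1.2]
opening: 0.274
finger_force: 31.5
```

In the tool's units: -0.2 m / 0.8 = -0.25, -0.15 m / 0.8 = -0.1875.

```bash
echo '[0, 0, 0, 0, 0, 0, 0.4, 0, 0, 0, 0, 0, 0, 0.5, 0, 0, 0, 0, 0, 0, 0.5, 0, 0, -0.0375, 0, 0, 0, 0.5, 0, 0, -0.1125, 0, 0, 0, 0.5, 0.0375, -0.0125, -0.1875, 0, 0, 0, 0.5, 0.075, -0.0375, -0.25, 0, 0, 0, 0.5, 0.075, -0.05, -0.25, 0, 0, 0, 0.5, 0.075, -0.05, -0.25, 0, 0, 0, 0.5]' | python3 -m inch | sed -n '1,2p;4,6p'
cat > chk.py <<'E'
from h import *
import sys
c=cam("wrist");print(c["xyz"])
K=np.array(c["camera_matrix"]);Rm=R.from_quat(c["orientation"]).as_matrix()
def fp(P):
    q=Rm.T@(np.array(P)-c["xyz"]);t=np.arctan2(np.hypot(q[0],q[1]),q[2]);return (K[:2,2]+K[0,0]*t*q[:2]/np.hypot(q[0],q[1])).round(1)
for t in sys.argv[1:]:
  print(t,[(k[:3],np.round(d["position"],3).tolist(),round(d["conf"],2)) for k in ["recognise","mark_of"] for d in getattr(ctrl,k)("wrist",t)[:1]])
  for d in ctrl.masks_of("wrist",t)[:1]:
    v,u=np.nonzero(d["region"]);x,y=np.mean(d["position"],0)[:2] if 0 else (0,0)
    print("  mask",u.min(),u.max(),v.min(),v.max())
E
cat >> chk.py <<'E'
H=dict(glue_stick=.103,small_bottle=.085,stamp=.083)
for t in sys.argv[1:]:
  m=ctrl.mark_of("wrist",t)
  if m and t in H: x,y=m[0]["position"][:2];print(t,"pred foot",fp((x,y,.006)),"top",fp((x,y,H[t])))
E
python3 chk.py glue_stick small_bottle stamp
```

```text
time: 27.28
eef_pos: [0.5551, -0.2319, 0.2158]
contact_force: [0.7, -0.6, -0.6]
opening: 0.498
finger_force: 0.0
[ 0.5547975  -0.15491549  0.39314561]
glue_stick [('rec', [0.444, -0.285, 0.087], 0.72), ('mar', [0.437, -0.291, 0.005], 0.75)]
  mask 144 181 196 240
small_bottle [('rec', [0.522, -0.284, 0.041], 0.72), ('mar', [0.518, -0.294, 0.008], 0.88)]
  mask 215 242 193 232
stamp [('rec', [0.59, -0.282, 0.033], 0.92), ('mar', [0.591, -0.292, 0.01], 0.88)]
  mask 273 298 184 233
glue_stick pred foot [171.7 203.2] top [149.7 231.7]
small_bottle pred foot [228.8 205.1] top [223.  228.5]
stamp pred foot [281.1 203.9] top [286.6 226.4]
```

```bash
echo '[0.075, -0.0063, 0, 0, 0, 0, 0.5, 0.15, -0.0125, 0, 0, 0, 0, 0.5, 0.225, -0.0188, 0, 0, 0, 0, 0.5, 0.3, -0.025, 0.025, 0, 0, 0, 0.5, 0.375, -0.0313, 0.0375, 0, 0, 0, 0.5, 0.45, -0.0375, 0.05, 0, 0, 0, 0.5, 0.525, -0.0438, 0.075, 0, 0, 0, 0.5, 0.5875, -0.0525, 0.075, 0, 0, 0, 0.5, 0.6275, -0.0525, 0.075, 0, 0, 0, 0.5, 0.6275, -0.0525, 0.075, 0, 0, 0, 0.5]' | python3 -m inch | sed -n '1,2p'; echo '[0, 0, 0, 0, 0, 0, 0.4, 0, 0, 0, 0, 0, 0, 0.4]' | python3 -m inch | sed -n '1,2p'; python3 - <<'E'
from h import *
c=cam("wrist")
for d in ctrl.masks_of("wrist","usb_stick")[:2]:
  v,u=np.nonzero(d["region"]);W=np.array([fpx2w(c,a,b,.013)[:2] for a,b in zip(u,v)])
  print(len(u),d["conf"],cv2.minAreaRect((W*1000).astype(np.float32)))
p=cv2.cvtColor(c["pixels"],cv2.COLOR_RGB2HSV).astype(int)
m=(((p[...,0]<8)|(p[...,0]>170))&(p[...,1]>140)&(p[...,2]>60)).astype(np.uint8)
n,l,s,ce=cv2.connectedComponentsWithStats(m)
for i in range(1,n):
  w=fpx2w(c,*ce[i],.014)
  if s[i,4]>100 and .44<w[0]<.58:
    v,u=np.nonzero(l==i);W=np.array([fpx2w(c,a,b,.014)[:2] for a,b in zip(u,v)]);print(s[i],w,cv2.minAreaRect((W*1000).astype(np.float32)))
print([(k[:3],np.round(d["position"],3).tolist(),round(d["conf"],2)) for k in ["recognise","mark_of"] for d in getattr(ctrl,k)("wrist","usb_stick")[:1]])
E
```

```text
time: 29.18
eef_pos: [0.5129, 0.2719, 0.1559]
time: 29.42
eef_pos: [0.5136, 0.2688, 0.1559]
749 0.93 ((514.0203857421875, 325.4948425292969), (18.061630249023438, 53.01264190673828), 7.70786190032959)
[245  98  21  37 346] [0.51370701 0.32873949 0.014     ] ((513.3257446289062, 331.5172119140625), (17.692150115966797, 39.0650520324707), 9.118718147277832)
[('rec', [0.515, 0.329, 0.013], 0.94), ('mar', [0.514, 0.324, 0.004], 0.79)]
```

In the tool's units: 0.135 m / 0.8 = 0.1688, 0.13 m / 0.8 = 0.1625, -0.14 rad / 1.5708 = -0.0891.

```bash
echo '[0.0784, 0, 0, 0, 0, -0.0891, 0.3, 0.0784, 0, 0.05, 0, 0, -0.0891, 0.3, 0.0784, 0, 0.1125, 0, 0, -0.0891, 0.3, 0.0784, 0, 0.15, 0, 0, -0.0891, 0.3, 0.0784, 0, 0.1625, 0, 0, -0.0891, 0.3, 0.0784, 0, 0.1688, 0, 0, -0.0891, 0.3, 0.0784, 0, 0.1688, 0, 0, -0.0891, 0.3]' | python3 -m inch; python3 - <<'E'
from h import *
c=cam("wrist");cv2.imwrite("pics/w9.png",c["pixels"][:,:,::-1][130:300,170:340].repeat(3,0).repeat(3,1))
E
```

```text
time: 30.5
eef_pos: [0.5143, 0.333, 0.0221]
tcp_rot: [0.656, 0.755, 0.001, 0.0]
contact_force: [0.5, -0.4, 0.3]
opening: 0.302
finger_force: 0.0
```

View pics/w9.png

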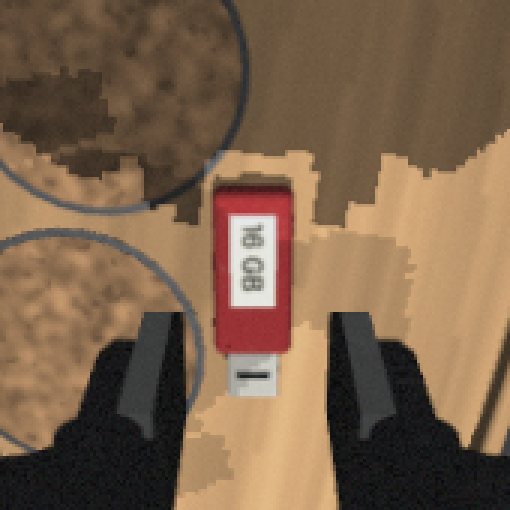

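In the tool's units: 0.024 m / 0.8 = 0.03, 0.012 m / 0.8 = 0.015.

```bash
echo '[0, 0, 0.015, 0, 0, 0, 0.3, 0, 0, 0.03, 0, 0, 0, 0.3, 0, 0, 0.03, 0, 0, 0, 0.3]' | python3 -m inch|sed -n '1,4p'; echo '[0, 0, 0.0075, 0, 0, 0, 0.3, 0, 0, 0.015, 0, 0, 0, 0.3, 0, 0, 0.015, 0, 0, 0, 0.3]' | python3 -m inch|sed -n '1,4p'
```

```text
time: 30.92
eef_pos: [0.5119, 0.332, -0.005]
tcp_rot: [0.656, 0.755, -0.002, -0.001]
contact_force: [-0.5, -0.9, -0.2]
time: 31.3
eef_pos: [0.5128, 0.3324, -0.0159]
tcp_rot: [0.656, 0.755, -0.001, -0.0]
contact_force: [0.5, -0.4, 0.1]
```

In the tool's units: 0.004 m / 0.8 = 0.005, 0.003 m / 0.8 = 0.0038.

```bash
echo '[0, 0, 0.0038, 0, 0, 0, 0.3, 0, 0, 0.005, 0, 0, 0, 0.3, 0, 0, 0.005, 0, 0, 0, 0.3]' | python3 -m inch|sed -n '1,4p'; python3 - <<'E'
from h import *
c=cam("wrist");p=c["pixels"].astype(int);print(c["xyz"])
h=cv2.cvtColor(c["pixels"],cv2.COLOR_RGB2HSV).astype(int)
for v in (226,234,240,246):
  print(v,[("R" if h[v,u,1]>140 and p[v,u,0]>60 and p[v,u,1]<70 else "k" if p[v,u].sum()<120 else "g" if p[v,u].sum()<250 else ".") for u in range(215,295)].__str__().replace("', '",""))
E
```

```text
time: 31.68
eef_pos: [0.5133, 0.3327, -0.0192]
tcp_rot: [0.656, 0.755, 0.0, 0.0]
contact_force: [-0.1, 1.1, 0.0]
[0.50243792 0.40883873 0.15819109]
226 ['gggggggggggggggggggggg...RRRRRRgRRRRRRgRgRRRRRRRRRRRRRRRRR......................']
234 ['gggggggggggggkkkgg.......RRRRRRgg....gggggggg.....gggRRRR........kkkkggggggggggg']
240 ['gggggggggggkkkkkk........RRRRRR.....................RRRRRg......gkkkkggggggggggg']
246 ['ggggggggggkkkkkkg.......gRRRRRR....................RRRRRR......gkkkkkkkggggggggg']
```

In the tool's units: 0.006 m / 0.8 = 0.0075, 0.003 m / 0.8 = 0.0038.

```bash
echo '[0, 0, 0.0038, 0, 0, 0, 0.3, 0, 0, 0.0075, 0, 0, 0, 0.3, 0, 0, 0.0075, 0, 0, 0, 0.3]' | python3 -m inch|sed -n '2p;4p'; echo '[0, 0, 0.0025, 0, 0, 0, 0.3, 0, 0, 0.0038, 0, 0, 0, 0.3, 0, 0, 0.0038, 0, 0, 0, 0.3]' | python3 -m inch|sed -n '2p;4p';python3 - <<'E'
from h import *
c=cam("wrist");p=c["pixels"].astype(int);print(c["xyz"])
h=cv2.cvtColor(c["pixels"],cv2.COLOR_RGB2HSV).astype(int)
for v in (226,234,240,246):
  print(v,[("R" if h[v,u,1]>140 and p[v,u,0]>60 and p[v,u,1]<70 else "k" if p[v,u].sum()<120 else "g" if p[v,u].sum()<250 else ".") for u in range(215,295)].__str__().replace("', '",""))
E
```

```text
eef_pos: [0.5129, 0.3325, -0.0257]
contact_force: [1.6, 0.1, -0.5]
eef_pos: [0.5135, 0.3327, -0.0275]
contact_force: [-2.2, -0.4, 3.5]
[0.50257963 0.40890777 0.14979786]
226 ['kkkkggggggggggggggggggggRRRRRRRRRRRRRRRRRRRRgRRRRRRRRRRRRRgg....................']
234 ['gggggggggggggkkkggggg..gRgRRRRgg...gggggggggggggggggRRRRRRgggggggkkkkggggggggg..']
240 ['gggggggggggkkkkkg.......RgRRRRgg...ggggggggggg....gggRRRRR......gkkkkggggggggggg']
246 ['ggggggggggkkkkkkg.......RRRRRRgg...ggkgggggggg....ggRRRRRR......gkkkkkkggggggggg']
```

In the tool's units: -0.0025 m / 0.8 = -0.0031.

```bash
echo '[0, 0, -0.0031, 0, 0, 0, 0.3, 0, 0, -0.0031, 0, 0, 0, 0.3]' | python3 -m inch|sed -n '2p;4p'; echo '[0, 0, 0, 0, 0, 0, 0.2, 0, 0, 0, 0, 0, 0, 0.1, 0, 0, 0, 0, 0, 0, 0.1, 0, 0, 0, 0, 0, 0, 0.1, 0, 0, 0, 0, 0, 0, 0.1]' | python3 -m inch 25
```

```text
eef_pos: [0.5134, 0.3327, -0.0258]
contact_force: [-0.2, 0.1, -0.5]
time: 33.4
eef_pos: [0.5132, 0.3326, -0.0258]
tcp_rot: [0.656, 0.755, -0.0, -0.0]
contact_force: [-0.6, -0.4, 0.6]
opening: 0.201
finger_force: 25.2
```

In the tool's units: -0.372 m / 0.8 = -0.465, -0.16 m / 0.8 = -0.2.

```bash
echo '[0, 0, -0.05, 0, 0, 0, 0.1, 0, 0, -0.125, 0, 0, 0, 0.1, -0.05, -0.005, -0.1625, 0, 0, 0, 0.1, -0.125, -0.0125, -0.2, 0, 0, 0, 0.1, -0.2, -0.02, -0.2, 0, 0, 0, 0.1, -0.275, -0.0275, -0.2, 0, 0, 0, 0.1, -0.35, -0.035, -0.2, 0, 0, 0, 0.1, -0.425, -0.0425, -0.2, 0, 0, 0, 0.1, -0.465, -0.0438, -0.2, 0, 0, 0, 0.1, -0.465, -0.0438, -0.2, 0, 0, 0, 0.1]' | python3 -m inch | sed -n '1,2p;5,6p'; echo '[0, 0, 0, 0, 0, 0, 0.1, 0, 0, 0, 0, 0, 0, 0.1]' | python3 -m inch | sed -n '2,6p'; python3 - <<'E'
from h import *
for q in "ab":
  c=cam("wrist");p=cv2.cvtColor(c["pixels"],cv2.COLOR_RGB2HSV).astype(int);print(c["xyz"])
  m=((p[...,0]>22)&(p[...,0]<36)&(p[...,1]>90)&(p[...,2]>120)).astype(np.uint8)
  n,l,s,ce=cv2.connectedComponentsWithStats(m);i=1+np.argmax(s[1:,4]);v,u=np.nonzero(l==i)
  W=np.array([fpx2w(c,a,b,.014)[:2] for a,b in zip(u,v)]);print(s[i],cv2.minAreaRect((W*1000).astype(np.float32)))
  print([(k[:3],np.round(d["position"],3).tolist(),round(d["conf"],2)) for k in ["recognise","mark_of"] for d in getattr(ctrl,k)("wrist","note_pad")[:1]])
E
```

```text
time: 34.65
eef_pos: [0.5308, -0.0426, 0.1344]
opening: 0.199
finger_force: 25.2
eef_pos: [0.5305, -0.0393, 0.1342]
tcp_rot: [0.655, 0.756, 0.0, -0.0]
contact_force: [-0.7, 0.0, -1.1]
opening: 0.204
finger_force: 25.2
[0.51959663 0.03681899 0.31156424]
[ 227   90   70   69 2747] ((528.8855590820312, 16.604347229003906), (68.65251922607422, 68.15260314941406), 6.654609680175781)
[('rec', [0.528, 0.015, 0.014], 0.55), ('mar', [0.527, 0.015, 0.002], 0.82)]
[0.51970151 0.03660405 0.31166045]
[ 227   90   70   69 2803] ((528.6686401367188, 16.616296768188477), (68.37989807128906, 68.48518371582031), 7.105796813964844)
[('mar', [0.527, 0.016, 0.001], 0.97)]
```

In the tool's units: 0.151 m / 0.8 = 0.1888, 0.0626 m / 0.8 = 0.0783.

```bash
echo '[0.0625, 0.0063, 0.0125, 0, 0, 0, 0.1, 0.0783, 0.0076, 0.0625, 0, 0, 0, 0.1, 0.0783, 0.0076, 0.125, 0, 0, 0, 0.1, 0.0783, 0.0076, 0.1688, 0, 0, 0, 0.1, 0.0783, 0.0076, 0.1838, 0, 0, 0, 0.1, 0.0783, 0.0076, 0.1888, 0, 0, 0, 0.1, 0.0783, 0.0076, 0.1888, 0, 0, 0, 0.1, 0.0783, 0.0076, 0.1888, 0, 0, 0, 0.1]' | python3 -m inch
```

```text
time: 36.2
eef_pos: [0.5294, 0.022, -0.0151]
tcp_rot: [0.656, 0.755, 0.001, 0.001]
contact_force: [-0.2, 0.6, 0.5]
opening: 0.198
finger_force: 25.2
```

In the tool's units: 0.001 m / 0.8 = 0.0013.

```bash
echo '[0, 0, 0.0013, 0, 0, 0, 0.1, 0, 0, 0.0013, 0, 0, 0, 0.1]' | python3 -m inch|sed -n '2p;4p'; echo '[0, 0, 0, 0, 0, 0, 0.24, 0, 0, 0, 0, 0, 0, 0.3, 0, 0, 0, 0, 0, 0, 0.3, 0, 0, -0.0375, 0, 0, 0, 0.35, -0.025, 0, -0.1, 0, 0, 0, 0.4, -0.075, 0, -0.175, 0, 0, 0, 0.5, -0.1, 0, -0.2125, 0, 0, 0, 0.5, -0.1, 0, -0.2125, 0, 0, 0, 0.5, -0.1, 0, -0.2125, 0, 0, 0, 0.5]' | python3 -m inch; python3 - <<'E'
from h import *
c=cam("wrist");p=cv2.cvtColor(c["pixels"],cv2.COLOR_RGB2HSV).astype(int)
for d in ctrl.masks_of("wrist","usb_stick")[:1]:
  v,u=np.nonzero(d["region"]);W=np.array([fpx2w(c,a,b,.022)[:2] for a,b in zip(u,v)])
  print(len(u),d["conf"],cv2.minAreaRect((W*1000).astype(np.float32)))
m=((p[...,0]>22)&(p[...,0]<36)&(p[...,1]>90)&(p[...,2]>120)).astype(np.uint8)
n,l,s,ce=cv2.connectedComponentsWithStats(m);i=1+np.argmax(s[1:,4]);v,u=np.nonzero(l==i)
W=np.array([fpx2w(c,a,b,.014)[:2] for a,b in zip(u,v)]);print(s[i],cv2.minAreaRect((W*1000).astype(np.float32)))
print([(k[:3],np.round(d["position"],3).tolist(),round(d["conf"],2)) for k in ["recognise","mark_of"] for d in getattr(ctrl,k)("wrist","usb_stick")[:1]])
E
```

```text
eef_pos: [0.5282, 0.0222, -0.0173]
contact_force: [0.3, -0.0, -0.1]
time: 37.58
eef_pos: [0.5384, -0.0566, 0.1514]
tcp_rot: [0.656, 0.755, -0.0, -0.001]
contact_force: [0.4, 0.9, -0.6]
opening: 0.5
finger_force: 0.0
828 0.58 ((528.9999389648438, 15.177783012390137), (18.0903263092041, 51.167755126953125), 10.75820255279541)
[ 223   74   67   60 2099] ((528.0621948242188, 19.48749542236328), (68.69287872314453, 61.844154357910156), 7.189063549041748)
[('rec', [0.529, 0.015, 0.022], 0.58), ('mar', [0.528, 0.018, 0.013], 0.72)]
```

In the tool's units: -0.2412 m / 0.8 = -0.3015, 0.0236 m / 0.8 = 0.0295, 0.14 rad / 1.5708 = 0.0891.

```bash
echo '[-0.075, 0.0075, 0, 0, 0, 0.0891, 0.5, -0.15, 0.015, 0, 0, 0, 0.0891, 0.5, -0.225, 0.0225, 0, 0, 0, 0.0891, 0.5, -0.2875, 0.0295, 0, 0, 0, 0.0891, 0.5, -0.3015, 0.0295, 0, 0, 0, 0.0891, 0.5, -0.3015, 0.0295, 0, 0, 0, 0.0891, 0.5, -0.3015, 0.0295, 0, 0, 0, 0.0891, 0.5]' | python3 -m inch; python3 - <<'E'
from h import *
s=[ctrl.get_state()["eef_pos"]]
for i in range(3): cam("wrist");s.append(ctrl.get_state()["eef_pos"])
print(np.mean(s,0))
E
```

```text
time: 38.65
eef_pos: [0.5961, -0.2906, 0.1517]
tcp_rot: [0.706, 0.708, 0.0, -0.001]
contact_force: [0.1, -0.6, 0.5]
opening: 0.499
finger_force: 0.0
[ 0.59625183 -0.29067526  0.15212525]
```

In the tool's units: 0.1355 m / 0.8 = 0.1694, -0.0015 m / 0.8 = -0.0019.

```bash
echo '[-0.0019, 0, 0.0625, 0, 0, 0, 0.5, -0.0019, 0, 0.125, 0, 0, 0, 0.5, -0.0019, 0, 0.1563, 0, 0, 0, 0.5, -0.0019, 0, 0.1694, 0, 0, 0, 0.5, -0.0019, 0, 0.1694, 0, 0, 0, 0.5, -0.0019, 0, 0.1694, 0, 0, 0, 0.5]' | python3 -m inch|sed -n '1,2p;4,6p'; echo '[0, 0, 0, 0, 0, 0, 0.05, 0, 0, 0, 0, 0, 0, 0.05, 0, 0, 0, 0, 0, 0, 0.05, 0, 0, 0, 0, 0, 0, 0.05, 0, 0, 0, 0, 0, 0, 0.05, 0, 0, 0, 0, 0, 0, 0.05]' | python3 -m inch 30
```

```text
time: 39.55
eef_pos: [0.5977, -0.2946, 0.0189]
contact_force: [-0.8, 0.4, 0.2]
opening: 0.5
finger_force: 0.0
time: 40.3
eef_pos: [0.5973, -0.2947, 0.0186]
tcp_rot: [0.707, 0.707, 0.0, 0.001]
contact_force: [-0.5, 0.4, 5.6]
opening: 0.279
finger_force: 29.7
```

In the tool's units: 0.45 m / 0.8 = 0.5625, -0.13 m / 0.8 = -0.1625.

```bash
echo '[0, 0, -0.05, 0, 0, 0, 0.05, 0, 0, -0.125, 0, 0, 0, 0.05, 0.0375, -0.0063, -0.1625, 0, 0, 0, 0.05, 0.1125, -0.02, -0.1625, 0, 0, 0, 0.05, 0.1875, -0.0338, -0.1625, 0, 0, 0, 0.05, 0.2625, -0.0475, -0.1625, 0, 0, 0, 0.05, 0.3375, -0.0613, -0.1625, 0, 0, 0, 0.05, 0.4125, -0.075, -0.1625, 0, 0, 0, 0.05, 0.4875, -0.0888, -0.1625, 0, 0, 0, 0.05, 0.5625, -0.1025, -0.1625, 0, 0, 0, 0.05]' | python3 -m inch | sed -n '1,2p;5,6p'; echo '[0.075, -0.0138, 0, 0, 0, 0, 0.05, 0.15, -0.0275, 0, 0, 0, 0, 0.05, 0.225, -0.0413, 0, 0, 0, 0, 0.05, 0.2663, -0.0488, 0, 0, 0, 0, 0.05, 0.2663, -0.0488, 0, 0, 0, 0, 0.05, 0.2663, -0.0488, 0.0375, 0, 0, 0, 0.05, 0.2663, -0.0488, 0.1, 0, 0, 0, 0.05, 0.2663, -0.0488, 0.1375, 0, 0, 0, 0.05, 0.2663, -0.0488, 0.1525, 0, 0, 0, 0.05, 0.2663, -0.0488, 0.1525, 0, 0, 0, 0.05]' | python3 -m inch; echo '[0, 0, 0, 0, 0, 0, 0.05]' | python3 -m inch | sed -n '2p;4p'
```

```text
time: 41.55
eef_pos: [0.5132, 0.1578, 0.1465]
opening: 0.271
finger_force: 29.9
time: 42.8
eef_pos: [0.475, 0.3681, 0.0244]
tcp_rot: [0.707, 0.707, -0.001, -0.0]
contact_force: [1.7, -0.2, -0.1]
opening: 0.271
finger_force: 29.9
eef_pos: [0.4765, 0.3694, 0.0267]
contact_force: [0.4, 0.0, -0.3]
```

In the tool's units: 0.0075 m / 0.8 = 0.0094, 0.007 m / 0.8 = 0.0088.

```bash
echo '[0, 0, 0.005, 0, 0, 0, 0.05, 0, 0, 0.0088, 0, 0, 0, 0.05, 0, 0, 0.0094, 0, 0, 0, 0.05, 0, 0, 0.0094, 0, 0, 0, 0.05]' | python3 -m inch|sed -n '2p;4p'; echo '[0, 0, 0, 0, 0, 0, 0.4, 0, 0, 0, 0, 0, 0, 0.5, 0, 0, 0, 0, 0, 0, 0.5, 0, 0, -0.0375, 0, 0, 0, 0.5, 0, 0, -0.1125, 0, 0, 0, 0.5, -0.05, 0, -0.1625, 0, 0, 0, 0.5, -0.0875, 0, -0.1625, 0, 0, 0, 0.5, -0.0875, 0, -0.1625, 0, 0, 0, 0.5]' | python3 -m inch|sed -n '1,2p'; python3 chk.py stamp
```

```text
eef_pos: [0.4754, 0.3694, 0.0186]
contact_force: [-2.4, -0.8, 5.0]
time: 44.42
eef_pos: [0.4753, 0.2977, 0.1478]
[0.47510322 0.37461544 0.32520109]
stamp [('rec', [0.472, 0.374, 0.028], 0.71), ('mar', [0.471, 0.372, 0.008], 0.58)]
  mask 237 267 75 137
stamp pred foot [251.3 105.1] top [250.2 105.8]
```

In the tool's units: -0.5895 m / 0.8 = -0.7369, -0.54 m / 0.8 = -0.675.

```bash
echo '[-0.075, 0.0056, 0, 0, 0, 0, 0.5, -0.15, 0.0113, 0, 0, 0, 0, 0.5, -0.225, 0.0169, 0, 0, 0, 0, 0.5, -0.3, 0.0225, 0, 0, 0, 0, 0.5, -0.375, 0.0281, 0, 0, 0, 0, 0.5, -0.45, 0.0338, 0, 0, 0, 0, 0.5, -0.525, 0.0394, 0, 0, 0, 0, 0.5, -0.6, 0.045, 0, 0, 0, 0, 0.5, -0.675, 0.0506, 0, 0, 0, 0, 0.5, -0.7369, 0.0563, 0, 0, 0, 0, 0.5]' | python3 -m inch|sed -n '1,2p'; echo '[0, 0, 0, 0, 0, 0, 0.4, 0, 0, 0, 0, 0, 0, 0.4, 0, 0, 0, 0, 0, 0, 0.4, 0, 0, 0, 0, 0, 0, 0.4]' | python3 -m inch|sed -n '1,2p'; python3 - <<'E'
from h import *
s=[ctrl.get_state()["eef_pos"]]
for i in range(3): cam("wrist");s.append(ctrl.get_state()["eef_pos"])
print(np.mean(s,0))
E
```

```text
time: 45.92
eef_pos: [0.5207, -0.2923, 0.1467]
time: 46.42
eef_pos: [0.5205, -0.2892, 0.1473]
[ 0.52053269 -0.28950753  0.14745513]
```

In the tool's units: 0.1275 m / 0.8 = 0.1594, -0.0023 m / 0.8 = -0.0029.

```bash
echo '[-0.0029, 0, 0.0625, 0, 0, 0, 0.4, -0.0029, 0, 0.125, 0, 0, 0, 0.4, -0.0029, 0, 0.15, 0, 0, 0, 0.4, -0.0029, 0, 0.1594, 0, 0, 0, 0.4, -0.0029, 0, 0.1594, 0, 0, 0, 0.4, -0.0029, 0, 0.1594, 0, 0, 0, 0.4]' | python3 -m inch|sed -n '1,2p;4,6p'; echo '[0, 0, 0, 0, 0, 0, 0.05, 0, 0, 0, 0, 0, 0, 0.05, 0, 0, 0, 0, 0, 0, 0.05, 0, 0, 0, 0, 0, 0, 0.05, 0, 0, 0, 0, 0, 0, 0.05, 0, 0, 0, 0, 0, 0, 0.05]' | python3 -m inch 25
```

```text
time: 47.32
eef_pos: [0.5217, -0.2939, 0.022]
contact_force: [0.8, 0.3, -0.4]
opening: 0.401
finger_force: 0.0
time: 48.08
eef_pos: [0.5213, -0.2936, 0.0214]
tcp_rot: [0.707, 0.707, 0.0, 0.001]
contact_force: [-0.0, -0.2, 5.7]
opening: 0.189
finger_force: 25.9
```

In the tool's units: 0.45 m / 0.8 = 0.5625, -0.13 m / 0.8 = -0.1625.

```bash
echo '[0, 0, -0.05, 0, 0, 0, 0.05, 0, 0, -0.125, 0, 0, 0, 0.05, 0.0375, -0.0038, -0.1625, 0, 0, 0, 0.05, 0.1125, -0.01, -0.1625, 0, 0, 0, 0.05, 0.1875, -0.0163, -0.1625, 0, 0, 0, 0.05, 0.2625, -0.0225, -0.1625, 0, 0, 0, 0.05, 0.3375, -0.0288, -0.1625, 0, 0, 0, 0.05, 0.4125, -0.035, -0.1625, 0, 0, 0, 0.05, 0.4875, -0.0413, -0.1625, 0, 0, 0, 0.05, 0.5625, -0.0475, -0.1625, 0, 0, 0, 0.05]' | python3 -m inch | sed -n '1,2p;5,6p'; echo '[0.075, -0.0063, 0, 0, 0, 0, 0.05, 0.1375, -0.0121, 0, 0, 0, 0, 0.05, 0.1793, -0.0121, 0, 0, 0, 0, 0.05, 0.1793, -0.0121, 0, 0, 0, 0, 0.05, 0.1793, -0.0121, 0.0375, 0, 0, 0, 0.05, 0.1793, -0.0121, 0.1, 0, 0, 0, 0.05, 0.1793, -0.0121, 0.1375, 0, 0, 0, 0.05, 0.1793, -0.0121, 0.1525, 0, 0, 0, 0.05, 0.1793, -0.0121, 0.1525, 0, 0, 0, 0.05, 0.1793, -0.0121, 0.1525, 0, 0, 0, 0.05]' | python3 -m inch; echo '[0, 0, 0, 0, 0, 0, 0.05]' | python3 -m inch | sed -n '2p;4p'
```

```text
time: 49.32
eef_pos: [0.4812, 0.159, 0.1495]
opening: 0.188
finger_force: 25.4
time: 50.58
eef_pos: [0.4738, 0.3008, 0.0296]
tcp_rot: [0.707, 0.707, 0.001, 0.001]
contact_force: [-0.2, -0.4, -0.1]
opening: 0.189
finger_force: 25.4
eef_pos: [0.4736, 0.301, 0.0295]
contact_force: [0.8, -0.6, -1.0]
```

In the tool's units: 0.0078 m / 0.8 = 0.0098, -0.001 m / 0.8 = -0.0013.

```bash
echo '[-0.0013, 0, 0.005, 0, 0, 0, 0.05, -0.0013, 0, 0.0088, 0, 0, 0, 0.05, -0.0013, 0, 0.0098, 0, 0, 0, 0.05, -0.0013, 0, 0.0098, 0, 0, 0, 0.05]' | python3 -m inch|sed -n '2p;4p'; echo '[0, 0, 0, 0, 0, 0, 0.3, 0, 0, 0, 0, 0, 0, 0.4, 0, 0, 0, 0, 0, 0, 0.4, 0, 0, -0.0375, 0, 0, 0, 0.4, 0, 0, -0.1125, 0, 0, 0, 0.4, -0.05, 0, -0.1625, 0, 0, 0, 0.4, -0.0875, 0, -0.175, 0, 0, 0, 0.5, -0.0875, 0, -0.175, 0, 0, 0, 0.5]' | python3 -m inch|sed -n '1,2p'; python3 chk.py stamp small_bottle
```

```text
eef_pos: [0.4724, 0.2997, 0.0213]
contact_force: [-2.6, -2.4, 6.9]
time: 52.2
eef_pos: [0.4732, 0.2285, 0.1614]
[0.47273569 0.30534175 0.33879411]
stamp [('rec', [0.509, 0.035, 0.015], 0.64), ('mar', [0.47, 0.369, 0.01], 0.59)]
  mask 240 268 15 71
small_bottle [('rec', [0.472, 0.3, 0.044], 0.57), ('mar', [0.476, 0.302, 0.007], 0.91)]
  mask 237 270 91 125
stamp pred foot [252.2  46.6] top [251.5  30.1]
small_bottle pred foot [257.1 106. ] top [258.  106.9]
```

In the tool's units: -0.5212 m / 0.8 = -0.6515, -0.48 m / 0.8 = -0.6.

```bash
echo '[-0.075, -0.0044, 0, 0, 0, 0, 0.6, -0.15, -0.0088, 0, 0, 0, 0, 0.6, -0.225, -0.0131, 0, 0, 0, 0, 0.6, -0.3, -0.0175, 0, 0, 0, 0, 0.6, -0.375, -0.0219, 0, 0, 0, 0, 0.6, -0.45, -0.0263, 0, 0, 0, 0, 0.6, -0.525, -0.0306, 0, 0, 0, 0, 0.6, -0.6, -0.035, 0, 0, 0, 0, 0.6, -0.6515, -0.0363, 0, 0, 0, 0, 0.6, -0.6515, -0.0363, 0, 0, 0, 0, 0.6]' | python3 -m inch|sed -n '1,2p'; echo '[0, 0, 0, 0, 0, 0, 0.6, 0, 0, 0, 0, 0, 0, 0.6]' | python3 -m inch|sed -n '1,2p'
```

```text
time: 53.9
eef_pos: [0.4434, -0.2941, 0.1599]
time: 54.15
eef_pos: [0.4438, -0.2902, 0.1598]
```

In the tool's units: 0.131 m / 0.8 = 0.1638, 0.125 m / 0.8 = 0.1563.

```bash
echo '[0, 0, 0.0625, 0, 0, 0, 0.6, 0, 0, 0.125, 0, 0, 0, 0.6, 0, 0, 0.1563, 0, 0, 0, 0.6, 0, 0, 0.1638, 0, 0, 0, 0.6, 0, 0, 0.1638, 0, 0, 0, 0.6, 0, 0, 0.1638, 0, 0, 0, 0.6]' | python3 -m inch|sed -n '1,2p;4,6p'
```

```text
time: 54.9
eef_pos: [0.4448, -0.2924, 0.0309]
contact_force: [0.5, -0.4, 0.2]
opening: 0.601
finger_force: 0.0
```

```bash
echo '[0, 0, 0, 0, 0, 0, 0.1, 0, 0, 0, 0, 0, 0, 0.1, 0, 0, 0, 0, 0, 0, 0.1, 0, 0, 0, 0, 0, 0, 0.1, 0, 0, 0, 0, 0, 0, 0.1, 0, 0, 0, 0, 0, 0, 0.1]' | python3 -m inch 25
```

```text
time: 55.65
eef_pos: [0.4443, -0.2924, 0.0301]
tcp_rot: [0.707, 0.707, -0.0, 0.001]
contact_force: [-0.5, 1.0, 5.6]
opening: 0.293
finger_force: 26.0
```

In the tool's units: 0.39 m / 0.8 = 0.4875, -0.13 m / 0.8 = -0.1625.

```bash
echo '[0, 0, -0.05, 0, 0, 0, 0.1, 0, 0, -0.125, 0, 0, 0, 0.1, 0.0375, 0.0025, -0.1625, 0, 0, 0, 0.1, 0.1125, 0.0063, -0.1625, 0, 0, 0, 0.1, 0.1875, 0.01, -0.1625, 0, 0, 0, 0.1, 0.2625, 0.0138, -0.1625, 0, 0, 0, 0.1, 0.3375, 0.0175, -0.1625, 0, 0, 0, 0.1, 0.4125, 0.0213, -0.1625, 0, 0, 0, 0.1, 0.4875, 0.025, -0.1625, 0, 0, 0, 0.1]' | python3 -m inch | sed -n '1,2p;5,6p'; echo '[0.075, 0.005, 0, 0, 0, 0, 0.1, 0.1375, 0.01, 0, 0, 0, 0, 0.1, 0.1688, 0.01, 0, 0, 0, 0, 0.1, 0.1688, 0.01, 0, 0, 0, 0, 0.1, 0.1688, 0.01, 0.0375, 0, 0, 0, 0.1, 0.1688, 0.01, 0.1, 0, 0, 0, 0.1, 0.1688, 0.01, 0.1375, 0, 0, 0, 0.1, 0.1688, 0.01, 0.1525, 0, 0, 0, 0.1, 0.1688, 0.01, 0.1525, 0, 0, 0, 0.1, 0.1688, 0.01, 0.1525, 0, 0, 0, 0.1]' | python3 -m inch; echo '[0, 0, 0, 0, 0, 0, 0.1]' | python3 -m inch | sed -n '2p;4p'
```

```text
time: 56.78
eef_pos: [0.4628, 0.1003, 0.1585]
opening: 0.293
finger_force: 25.3
time: 58.02
eef_pos: [0.4728, 0.2335, 0.0387]
tcp_rot: [0.707, 0.707, 0.001, 0.001]
contact_force: [-0.2, 0.3, -0.8]
opening: 0.291
finger_force: 25.3
eef_pos: [0.4726, 0.2336, 0.0386]
contact_force: [-0.7, 0.3, -0.6]
```

In the tool's units: 0.0082 m / 0.8 = 0.0103, 0.0075 m / 0.8 = 0.0094.

```bash
echo '[-0.0009, 0, 0.005, 0, 0, 0, 0.1, -0.0009, 0, 0.0094, 0, 0, 0, 0.1, -0.0009, 0, 0.0103, 0, 0, 0, 0.1, -0.0009, 0, 0.0103, 0, 0, 0, 0.1]' | python3 -m inch|sed -n '2p;4p'; echo '[0, 0, 0, 0, 0, 0, 0.4, 0, 0, 0, 0, 0, 0, 0.5, 0, 0, 0, 0, 0, 0, 0.5, 0, 0, -0.0375, 0, 0, 0, 0.5, 0, 0, -0.1125, 0, 0, 0, 0.5, -0.025, 0, -0.1875, 0, 0, 0, 0.5, -0.075, 0, -0.25, 0, 0, 0, 0.5, -0.075, 0, -0.275, 0, 0, 0, 0.5, -0.075, 0, -0.275, 0, 0, 0, 0.5, -0.075, 0, -0.275, 0, 0, 0, 0.5]' | python3 -m inch|sed -n '1,2p'; python3 chk.py stamp small_bottle glue_stick
python3 - <<'E'
from h import *
c=cam("wrist")
for t,z in [("stamp",.026),("small_bottle",.05),("glue_stick",.1)]:
  v,u=np.nonzero(ctrl.masks_of("wrist",t)[0]["region"]);W=np.array([fpx2w(c,a,b,z)[:2] for a,b in zip(u,v)]);print(t,cv2.minAreaRect((W*1000).astype(np.float32)))
c=cam("top")
for t in ["stamp","small_bottle","glue_stick","usb_stick","stapler","calculator"]: print(t,[(np.round(d["position"],3).tolist(),round(d["conf"],2)) for d in ctrl.mark_of("top",t)[:1]])
E
```

```text
eef_pos: [0.4714, 0.2329, 0.03]
contact_force: [-2.8, 0.6, 6.9]
time: 59.9
eef_pos: [0.4706, 0.1727, 0.247]
[0.47082665 0.24974017 0.42433335]
stamp [('rec', [0.471, 0.361, 0.024], 0.96), ('mar', [0.471, 0.37, 0.008], 0.75)]
  mask 247 269 0 38
small_bottle [('rec', [0.47, 0.297, 0.042], 0.79), ('mar', [0.47, 0.299, 0.008], 0.62)]
  mask 244 269 51 78
glue_stick [('rec', [0.472, 0.233, 0.103], 0.92), ('mar', [0.47, 0.234, 0.006], 0.97)]
  mask 245 266 106 129
stamp pred foot [256.5  19.5] top [256.6   2. ]
small_bottle pred foot [255.4  67.9] top [255.2  59.9]
glue_stick pred foot [255.1 113.7] top [254.8 117.1]
stamp ((472.810302734375, 366.3809814453125), (29.23183250427246, 56.039066314697266), 1.5147509574890137)
small_bottle ((471.15667724609375, 297.97674560546875), (30.672664642333984, 32.039100646972656), 25.73834800720215)
glue_stick ((470.15283203125, 233.81752014160156), (23.21537971496582, 24.000503540039062), 44.86116027832031)
stamp [([0.475, 0.37, 0.008], 0.69)]
small_bottle []
glue_stick []
usb_stick [([0.526, 0.015, 0.012], 0.59)]
stapler [([0.53, 0.494, 0.001], 0.64)]
calculator [([0.519, -0.51, 0.004], 0.66)]
```

```bash
python3 -c "
from plant import ctrl
print(ctrl.sign_off())"
```

```text
the job is handed in; nothing more can be done
None
```

The job is done and handed in at about 60 s: the three things went to the tray first, then the USB stick to the middle of the pad. The glue stick, bottle and stamp now stand upright on their original caddy spots, within a few mm by the last camera check, and the stapler and calculator were left alone.

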